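# Hang a lamp driver on the test stand by its keyhole

### The job

Hang the lamp driver on the plywood test stand for its burn-in: lift it, bring the round part of the keyhole in its back plate over the stud's head until the plate lies flat on the board, then pull it down until the stud sits fully home at the closed upper end of the slot, and let go so that it hangs there upright by itself. The stud was driven in by eye, so feel for it, and feel for the end of the slot, which grips tightly on the way: work gently and never ram or wrench the stand. Leave the other things on the desk where they are.

Things in the scene. Friction and masses are not known exactly. Their poses are not given: they have to be found in the camera images.
- driver: Lamp driver, loose, 0.28-0.44 kg, upright on the desk. White box 44 deep (x -24 to +20 mm; 3 mm ribs in front), 70 wide (y), 85 high; aluminium back plate 4 thick (x +20 to +24), 70 wide, 176 high, with a keyhole above the box; grey grip lip on top, total height 202. Origin: centre of the underside. x points from the ribbed front to the back plate (this back must face the board), z up.
- driver_lip (a point): Middle of the driver's grip lip, [16, 0, 189] mm in its frame. The lip is 16 thick (x +8 to +24), 50 wide (y), from 172 to 202 mm high: pinch it from above across its thickness. Axes are the driver's.
- driver_hole (a point): Centre of the round part of the driver's keyhole, on the back surface of the plate, [24, 0, 108] mm in its frame. The hole is 25 mm across and runs up into a slot 11 mm wide, whose back and front edges are bevelled next to the hole. Axes are the driver's.
- driver_seat (a point): Where the stud's axis lies when fully home, on the back surface of the driver's plate, [24, 0, 134] mm in its frame, 26 mm above driver_hole. The slot's closed upper end, at 137.5 mm, then bears on the stud's shank. Axes are the driver's.
- stand: Plywood test stand, fixed: upright board 110 wide (y), 180 high, 18 thick, with a foot behind it. The board's front face is the plane x = 0 of this frame. Origin: on the desk, middle of the face's lower edge; x points from the face into the board (away from the robot), z up. It carries the stud (see stand_mark). A push or pull of more than about 30 N on it is ramming.
- stand_mark (a point): On the board's face, on its centre line, 158 mm up: where the steel stud was meant to be. The stud's axis (it stands out to -x) really lies anywhere within 8 mm of it in y and within 8 mm in z: look or feel. Head 15 mm across, its top 7.7 mm off the board: there the plate stops unless the head is in the round hole; then it reaches the board. Shank 7 mm. Axes are the stand's.
- stand_top (a point): Middle of the upper edge of the board's face, 180 mm up. How the stud acts: its sprung head starts 3 mm off the board and lifts up to 3 mm; it clamps the 4 mm plate as the slot slides down past it. This friction holds the driver part-way; the pull takes some 3 to 15 N beyond the driver's weight, in small jerks, and the end of the slot is a hard stop.
- solder_reel: Loose solder reel, 60 mm across, 35 high, standing on the desk; bystander, leave it. Origin at the centre of its underside.
- kraft_tube: Loose cardboard tube, 68 mm across, 72 high, standing on the desk; bystander, leave it. Origin at the centre of its underside.

How it is judged:
By the outcome, as a careful person would: the job done as asked, in the order asked, and still so for the second after the job is handed in, with the robot touching nothing.
It also fails if it takes over 64 s, if anything falls off the work surface, if the arm or the gripper's body presses on something with over 40 N, if the wrist force passes 120 N, or if a joint passes its speed limit or range.

### The arm

A 6-joint arm with a two-finger parallel gripper is mounted at the origin on a cart in front of the work surface, level with it; the furniture and walls round the work are solid. World frame = base frame: x ahead of the robot, y to its left, z up, the work surface at z = 0. Lengths are in m, angles in rad, forces in N, time in s.
With the tool pointing down it reaches from about 0.275 to 0.75 m from the base axis. Payload 10.2 kg.
Tool frame: the origin (TCP) lies midway between the tips of the shut fingers; the grasp point (between the pads) lies 19 mm behind it (env.hold_point_z is the distance from the TCP to the grasp point, in m); x points along the fingers, z is the direction in which the jaws open and shut, and the axes are right-handed (so a half turn about x gives the same grasp; the last joint's range is limited). The gripper opens to 85 mm and grips with 20 to 120 N. Pads are 22 mm wide; open, the fingers measure 114 mm over their backs; the gripper's body (76 mm by 85 mm) begins 54 mm behind the grasp point. The pads swing forward as they close: fully open they stand 13 mm farther back than shut.
Start: joints at [1.062, 0.313, 1.498, -0, 1.331, -0.223], TCP at [0.148, 0.504, 0.231] pointing down, gripper open.
Joint ranges: [-2.94, 2.94], [-0.97, 2.17], [0.19, 2.56], [-1.23, 4.37], [0.02, 3.11], [-2.88, 2.88]. Speed limits (rad/s): [2.39, 2.39, 3.01, 3.14, 3.14, 3.14].

### API

Orientations are given as a unit quaternion [x, y, z, w].
In Python, from bench import env, kinematics, monitor, eyes, job gives the robot as it stands. The module is installed in compiled form; this text tells all that it offers. Calls block until the motion is done:
- env.reach(position, orientation): joint-space move of the TCP to a pose.
- env.movel(position, velocity=0.15, frame=None, guard=None): straight line of the TCP; frame=None keeps the orientation; velocity is the mean speed in m/s. With guard (N) it stops when the force on the tool has changed by that much, and returns True; else False.
- env.set_joints(angles): joint-space move.
- env.release() and env.close_gripper(effort=None): open the fingers fully, or close them until they stop; effort is the grip in N (None keeps the last).
- env.hold(seconds).
- kinematics.ik(position, orientation): joint angles nearest the present ones, or None.
- monitor.sense(): the state.
- eyes.grab_frame(name): name is "scene" or "top"; returns a dict with "frame" (420x560x3 uint8, red, green, blue), "mtx" (3x3 intrinsics, pixels), "view" (4x4, takes a point from world to camera coordinates). Camera axes: x right, y down, z forward; pixel columns grow to the right and rows downward; lengths in m; the calibration is good to about 2 mm. A picture is of the moment at which its call begins. There is no depth.
A pose or a line that the arm cannot do raises env.MotionError and nothing moves.
- job.hand_in(): hands the job in, once; it reports no verdict.
The state is a dict: "clock": time; "joints": joint angles; "qvel": joint speeds; "joint_efforts": joint torques, N m; "position": TCP position; "ee_rot": TCP orientation; "contact_force": force on the tool from outside, world axes, zero at the start; "ft_torque": the same for the moment, N m; "finger_gap": opening from 0.0 (shut) to 1.0 (fully open).
Only numpy, scipy, OpenCV 4.12 (cv2) and the standard library are available. Lean on these libraries where they do the work, as an engineer would, in place of code of your own. Each camera call takes 0.05 s, during which the arm holds its last target.

## Working session

There is one attempt and no reset: what is moved stays moved. The work goes in short steps, each a Python script; the robot and the scene stay as the last script left them, time stands still between calls to the robot, and variables do not carry over. Pictures are saved under pics/ and viewed, and the job is handed in when it is done.

```bash
mkdir -p pics; python3 - <<'E'
from bench import env, kinematics, monitor, eyes, job
import cv2
for n in ("scene","top"):
    f=eyes.grab_frame(n); cv2.imwrite(f"pics/{n}0.png",f["frame"][:,:,::-1]); print(n,f["mtx"].round(1).tolist(),f["view"].round(4).tolist())
s=monitor.sense(); print({k:v for k,v in s.items()}, env.hold_point_z)
E
```

```text
scene [[475.2, 0.0, 279.3], [0.0, 475.2, 203.0], [0.0, 0.0, 1.0]] [[-0.6229, -0.7822, 0.0119, 0.077], [-0.5654, 0.4396, -0.6979, 0.5399], [0.5407, -0.4414, -0.7161, 0.5214], [0.0, 0.0, 0.0, 1.0]]
top [[467.4, 0.0, 284.0], [0.0, 467.4, 203.2], [0.0, 0.0, 1.0]] [[-0.187, -0.9823, -0.0047, -0.2237], [-0.9593, 0.1837, -0.2144, 0.5621], [0.2114, -0.0356, -0.9767, 0.8492], [0.0, 0.0, 0.0, 1.0]]
{'clock': 0.1, 'joints': array([ 1.06159927e+00,  3.13378167e-01,  1.49838207e+00,  5.70462705e-06,
        1.33099322e+00, -2.23375596e-01]), 'qvel': array([-0.00040942, -0.00082664, -0.00302235, -0.00035778,  0.00173138,
       -0.00080975]), 'joint_efforts': array([ 2.62078975e-03, -4.12894499e+01, -2.60143733e+01, -2.33966202e-04,
        3.06388443e-03,  1.44708855e-05]), 'position': array([0.14790139, 0.50349003, 0.23079254]), 'ee_rot': array([-0.4238552 ,  0.56649108,  0.42352475,  0.56573971]), 'contact_force': array([-0.00718727, -0.77337015,  0.35187686]), 'ft_torque': array([-0.0167954 , -0.09020069,  0.00276927]), 'finger_gap': 1.0021026082166822} 0.0187
```

```bash
sleep 1; ls pics
```

```text
scene0.png
top0.png
```

View pics/scene0.png

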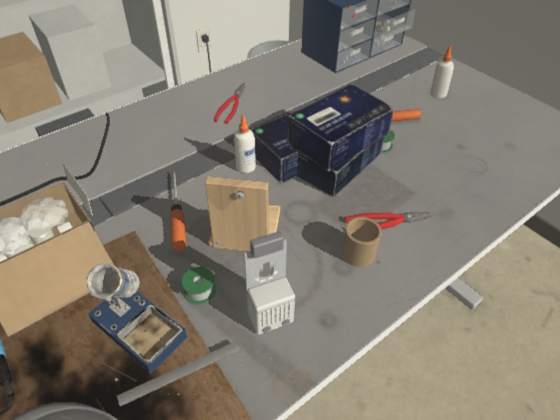

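View pics/top0.png

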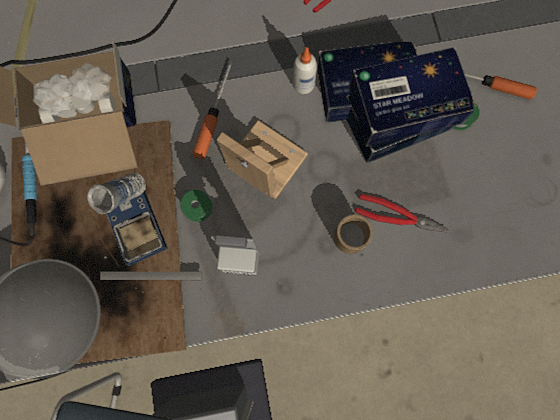

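The scene view shows the stand (board about x 207-270, y 178-250, stud near 239,195) and the driver (lip about 268,243, box front near 271,310). The reel is at (198,285) and the tube at (362,243). I'll enlarge both views.

```bash
python3 - <<'E'
import cv2
def crop(n,x0,y0,x1,y1,s,out):
    i=cv2.imread(n)[y0:y1,x0:x1]; i=cv2.resize(i,None,fx=s,fy=s,interpolation=cv2.INTER_CUBIC)
    for k in range(((x0+9)//10)*10,x1,10):
        cv2.line(i,((k-x0)*s,0),((k-x0)*s,6 if k%50 else 14),(0,0,255),1)
        if k%20==0: cv2.putText(i,str(k),((k-x0)*s,24),0,.4,(0,0,255),1)
    for k in range(((y0+9)//10)*10,y1,10):
        cv2.line(i,(0,(k-y0)*s),(6,(k-y0)*s),(0,0,255),1)
        if k%20==0: cv2.putText(i,str(k),(8,(k-y0)*s+4),0,.4,(0,0,255),1)
    cv2.imwrite(out,i)
crop("pics/scene0.png",190,165,310,255,6,"pics/s_a.png")
crop("pics/scene0.png",190,225,310,340,5,"pics/s_b.png")
crop("pics/top0.png",170,110,320,280,5-2+0,"pics/t_c.png")
crop("pics/top0.png",205,110,315,205,6,"pics/t_a.png")
crop("pics/top0.png",170,180,270,280,6,"pics/t_b.png")
E
```

```text
(no output)
```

View pics/s_a.png

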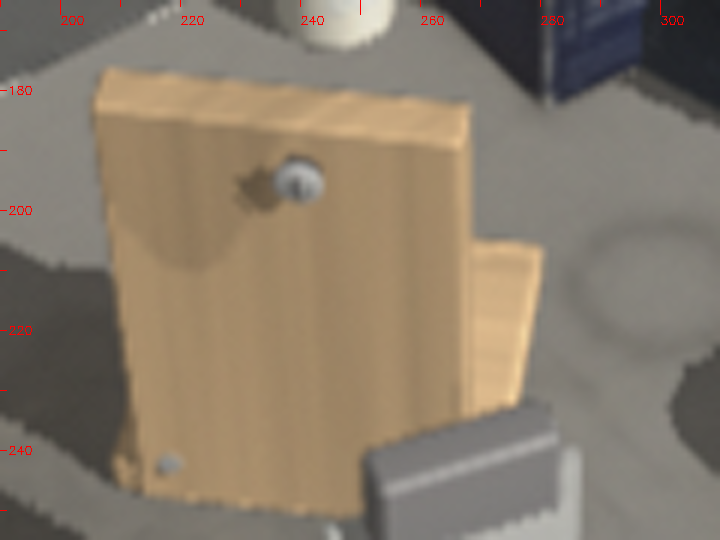

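View pics/s_b.png

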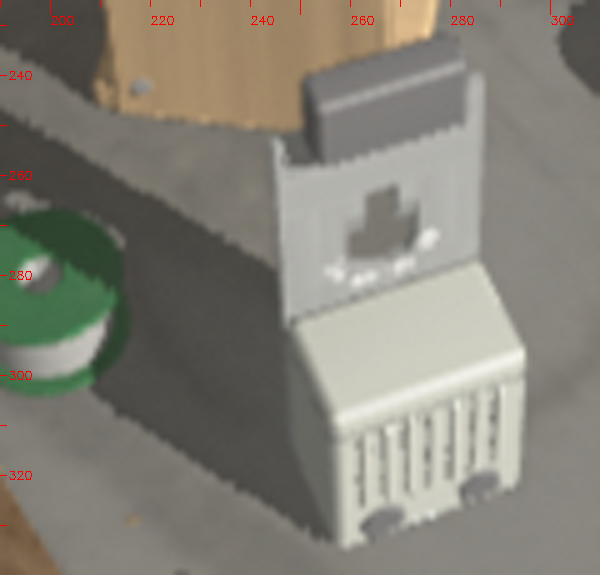

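View pics/t_a.png

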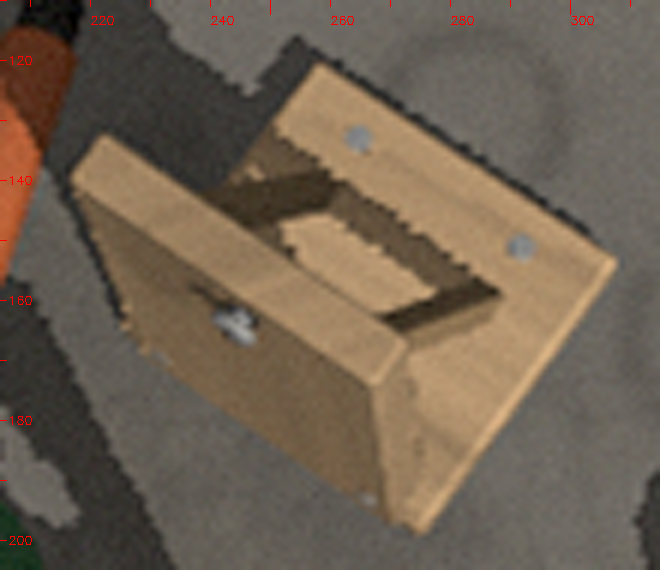

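View pics/t_b.png

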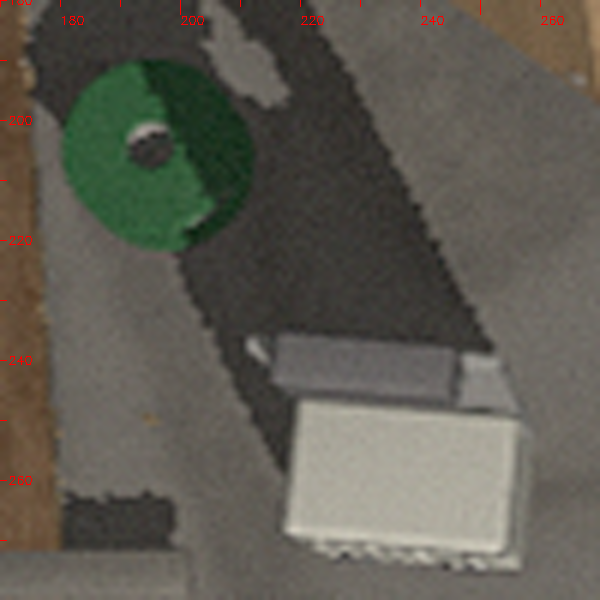

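```bash
cat > fit.py <<'E'
import numpy as np
from scipy.optimize import least_squares
C={"s":(np.array([[475.2,0,279.3],[0,475.2,203.0],[0,0,1]]),np.array([[-0.6229,-0.7822,0.0119,0.077],[-0.5654,0.4396,-0.6979,0.5399],[0.5407,-0.4414,-0.7161,0.5214]])),
"t":(np.array([[467.4,0,284.0],[0,467.4,203.2],[0,0,1]]),np.array([[-0.187,-0.9823,-0.0047,-0.2237],[-0.9593,0.1837,-0.2144,0.5621],[0.2114,-0.0356,-0.9767,0.8492]]))}
def proj(c,P):
    K,V=C[c]; p=K@(V@np.r_[P,1]); return p[:2]/p[2]
def w(p,q):
    c,s=np.cos(p[2]),np.sin(p[2]); x,y,z=np.array(q)/1e3
    return np.array([p[0]+c*x-s*y,p[1]+s*x+c*y,z])
def fit(obs,p0):
    f=lambda p:np.concatenate([proj(c,w(p,q))-np.array(u) for c,q,u in obs])
    r=least_squares(f,p0,loss="soft_l1"); return r.x,r.fun.reshape(-1,2)
if __name__=="__main__":
    S=[("s",(0,55,180),(206,184)),("s",(0,-55,180),(267,190)),("s",(0,55,0),(213.5,247)),("s",(18,55,180),(208,176.5)),("s",(18,-55,180),(268,182.5)),
    ("t",(0,55,180),(218.5,140.5)),("t",(0,-55,180),(267,174.5)),("t",(18,55,180),(223.5,132.5)),("t",(18,-55,180),(273.5,167.5)),("t",(0,-55,0),(270.5,197.5))]
    D=[("s",(24,25,202),(251,241)),("s",(24,-25,202),(279,232.5)),("s",(8,-25,202),(282,238.5)),("s",(8,25,202),(253.5,247.5)),("s",(8,25,172),(254.5,258)),("s",(8,-25,172),(282,250)),
    ("s",(20,35,85),(246.5,289)),("s",(20,-35,85),(284.5,277)),("s",(-21,35,85),(256,307.5)),("s",(-21,-35,85),(294.5,296)),
    ("t",(20,35,85),(219,247)),("t",(20,-35,85),(255.5,250)),("t",(-21,-35,85),(253.5,272)),("t",(-21,35,85),(217,269.5)),
    ("t",(24,25,202),(214.5,236)),("t",(24,-25,202),(246,239)),("t",(8,-25,202),(245,247)),("t",(8,25,202),(213.5,244.5))]
    for n,o in(("stand",S),("driver",D)):
        b=min((fit(o,[.4,.2,y]) for y in(-1,0,1,2)),key=lambda r:abs(r[1]).sum())
        print(n,b[0].round(4)); print(b[1].round(1).tolist())
        if n=="stand": ps=b[0]
        else: pd=b[0]
    for c,u in(("s",(239.8,195)),("t",(244,164.5))):
        f=lambda m:proj(c,w(ps,(-7.7,m[0],m[1])))-np.array(u)
        print(c,least_squares(f,[0,158]).x)
    f=lambda m:np.r_[proj("s",w(ps,(-7.2,m[0],m[1])))-(239.8,195),proj("t",w(ps,(-7.2,m[0],m[1])))-(244,164.5)]
    print(least_squares(f,[0,158]).x, f(least_squares(f,[0,158]).x))
    print("hole",w(pd,(24,0,108)),"stud nominal",w(ps,(0,0,158)))
    for nm,u in(("reel",(195,206)),("tube",(353,233))):
        z=.035 if nm=="reel" else .072
        print(nm,least_squares(lambda m:proj("t",np.r_[m,z])-np.array(u),[.4,.2]).x)
E
python3 fit.py
```

```text
stand [ 0.5778 -0.2641 -0.8125]
[[-0.7, -0.8], [0.8, -0.1], [0.8, 1.3], [-0.1, -0.2], [1.4, 0.3], [-2.3, -1.0], [0.3, 0.6], [-1.0, -0.9], [0.0, -0.6], [0.2, 1.2]]
driver [ 0.4198 -0.2177 -0.2783]
[[-1.3, -0.0], [1.7, -1.0], [2.8, 0.5], [-0.0, 1.3], [-0.5, 3.2], [2.4, 1.5], [0.7, 0.7], [1.6, -0.4], [-0.1, 2.3], [1.4, -0.3], [-0.6, -1.4], [0.4, -1.0], [0.1, -0.8], [-1.3, -1.8], [0.1, -1.4], [-0.6, -1.7], [-0.7, 0.2], [-0.1, -0.1]]
s [ -6.93539331 167.89736716]
t [-10.85545938 178.04451208]
[ -7.56399582 167.77906185] [ 0.41603254 -0.11358248 -0.81928475  0.45907706]
hole [ 0.44283032 -0.22430113  0.108     ] stud nominal [ 0.57779852 -0.26413725  0.158     ]
reel [ 0.54354666 -0.15007572]
tube [ 0.42637339 -0.44220952]
```

```bash
cat > h.py <<'E'
import numpy as np, cv2
from scipy.spatial.transform import Rotation as R
from bench import env, kinematics, monitor, eyes, job
from fit import w,proj
PS=np.array([.5778,-.2641,-.8125]); PD=np.array([.4198,-.2177,-.2783])
def quat(yaw,sg):
    z=sg*np.array([np.cos(yaw),np.sin(yaw),0]); x=np.array([0,0,-1.]); return R.from_matrix(np.c_[x,np.cross(z,x),z]).as_quat()
def st():
    s=monitor.sense(); print("t%.2f"%s["clock"],s["position"].round(4),"F",s["contact_force"].round(1),"M",s["ft_torque"].round(2),"gap %.3f"%s["finger_gap"]); return s
def snap(n,out,box=None,s=1):
    f=eyes.grab_frame(n)["frame"][:,:,::-1]
    if box is None: cv2.imwrite(out,f); return
    x0,y0,x1,y1=box; i=cv2.resize(f[y0:y1,x0:x1],None,fx=s,fy=s,interpolation=cv2.INTER_CUBIC)
    for k in range(((x0+9)//10)*10,x1,10):
        cv2.line(i,((k-x0)*s,0),((k-x0)*s,6),(0,0,255),1)
        if k%20==0: cv2.putText(i,str(k),((k-x0)*s,24),0,.4,(0,0,255),1)
    for k in range(((y0+9)//10)*10,y1,10):
        cv2.line(i,(0,(k-y0)*s),(6,(k-y0)*s),(0,0,255),1)
        if k%20==0: cv2.putText(i,str(k),(8,(k-y0)*s+4),0,.4,(0,0,255),1)
    cv2.imwrite(out,i)
E
python3 - <<'E'
from h import *
for sg in(1,-1):
    lip=w(PD,(16,0,0)); 
    for z in(.36,.172): print(sg,z,kinematics.ik(np.r_[lip[:2],z],quat(PD[2],sg)))
    h=w(PS,(-8-8,-6.5,0))
    for z in(.36,.172,.235): print(sg,"hang",kinematics.ik(np.r_[h[:2],z],quat(PS[2],sg)))
E
```

```text
1 0.36 [-7.12235073e-01  1.72998628e-01  1.34595297e+00 -4.44089210e-16
  1.62264106e+00 -4.33935073e-01]
1 0.172 [-7.12235073e-01  2.90455176e-01  1.69120422e+00 -4.44089210e-16
  1.15993326e+00 -4.33935073e-01]
1 hang [-6.18092043e-01  4.95141855e-01  9.08166660e-01 -4.44089210e-16
  1.73828414e+00  1.94407957e-01]
1 hang [-6.18092043e-01  5.64376318e-01  1.27970524e+00 -4.44089210e-16
  1.29751110e+00  1.94407957e-01]
1 hang [-6.18092043e-01  5.20483604e-01  1.18437500e+00 -4.44089210e-16
  1.43673405e+00  1.94407957e-01]
-1 0.36 [-7.12235073e-01  1.72998628e-01  1.34595297e+00 -4.44089210e-16
  1.62264106e+00  2.70765758e+00]
-1 0.172 [-7.12235073e-01  2.90455176e-01  1.69120422e+00 -4.44089210e-16
  1.15993326e+00  2.70765758e+00]
-1 hang None
-1 hang None
-1 hang None
```

```bash
python3 - <<'E'
from h import *
q=quat(PD[2],1); lip=w(PD,(16,0,0))[:2]
env.reach(np.r_[lip,.30],q); st()
snap("scene","pics/s1.png",(180,150,320,340-70),5)
print(env.movel(np.r_[lip,.1715],velocity=.12,guard=8)); st()
env.close_gripper(effort=70); st()
snap("scene","pics/s2.png",(180,150,330,340),4); snap("top","pics/t2.png",(170,130,320,280),4)
E
```

```text
t2.86 [ 0.4354 -0.2216  0.3   ] F [ 0.4  0.3 -0.7] M [0.03 0.06 0.  ] gap 1.004
False
t4.13 [ 0.4354 -0.2223  0.1721] F [-1.  -0.2  0.1] M [ 0.03 -0.03 -0.01] gap 1.002
t4.78 [ 0.4353 -0.2222  0.1715] F [ 0.7 -0.6 -1.4] M [-0.16 -0.24 -0.06] gap 0.176
```

View pics/s2.png

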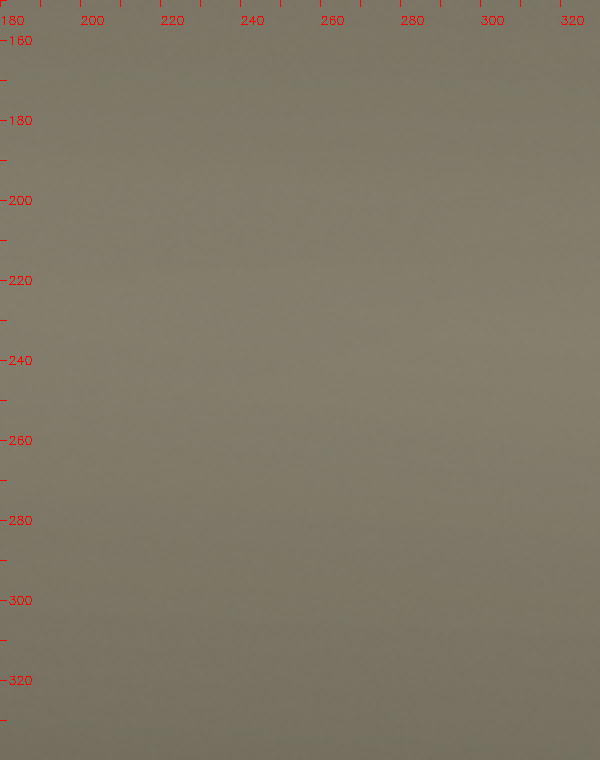

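View pics/t2.png

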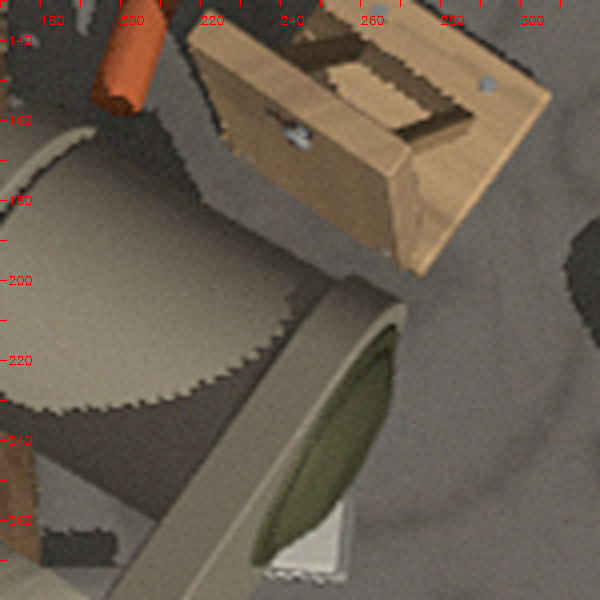

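```bash
python3 - <<'E'
from h import *
s=st(); p=s["position"]
env.movel(np.r_[p[:2],.1715+.075],velocity=.12); st()
q=quat(PS[2],1)
t=w(PS,(-60-8,-6.5,0))[:2]
env.reach(np.r_[t,.2295],q); env.hold(.2); st()
snap("scene","pics/s3.png"); snap("top","pics/t3.png",(150,110,320,280),4)
E
```

```text
t4.88 [ 0.4353 -0.2222  0.1715] F [ 1.4  0.  -0. ] M [-0.17 -0.32  0.03] gap 0.177
t5.65 [ 0.435  -0.2219  0.2455] F [-0.2  0.7 -4.7] M [-0.   -0.05 -0.02] gap 0.179
t6.52 [ 0.5258 -0.2194  0.2299] F [-0.4  0.4 -4. ] M [-0.05 -0.03  0.05] gap 0.178
```

View pics/s3.png

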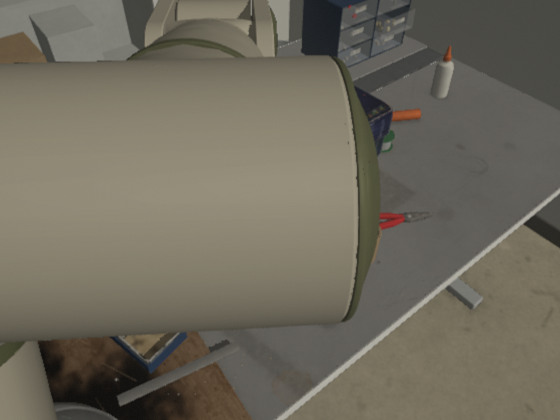

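View pics/t3.png

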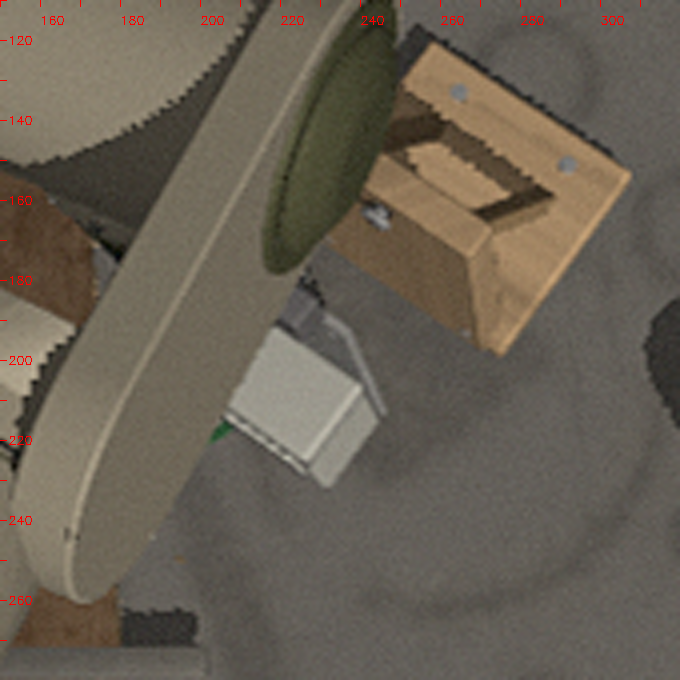

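The top view shows the driver held in front of the board. The box's top-right-back corner is near (237.5,207), its front right corner near (223.5,226), and its front bottom corner near (229,232). I'll compare these with the prediction.

```bash
python3 - <<'E'
from h import *
P=np.array([.5258,-.2194]);yaw=PS[2]
o=P-np.array([np.cos(yaw),np.sin(yaw)])*.016
def pp(q): 
    v=w(np.r_[o,yaw],q); v[2]+=.2299-.1715; return proj("t",v).round(1)
for q in [(20,-35,85),(-24,-35,85),(-21,-35,85),(20,-35,0),(-24,-35,0),(24,-35,176),(24,-25,176),(24,-25,202),(8,-25,202)]: print(q,pp(q))
for q in [(0,-55,180),(0,55,180),(0,-55,0),(-7.7,-6.5,166),(-7.7,-7.5,167.5),(-7.7,-6.5,158)]: print("st",q,proj("t",w(PS,q)).round(1))
E
python3 - <<'E'
import cv2
i=cv2.imread("pics/t3.png")[200:520,240:540]; cv2.imwrite("pics/t3b.png",cv2.resize(i,None,fx=2,fy=1.8))
E
```

```text
(20, -35, 85) [240.7 205.1]
(-24, -35, 85) [225.5 225.1]
(-21, -35, 85) [226.6 223.8]
(20, -35, 0) [244.8 214.4]
(-24, -35, 0) [231.1 232.6]
(24, -35, 176) [236.7 191. ]
(24, -25, 176) [231.6 187.4]
(24, -25, 202) [229.7 183.2]
(8, -25, 202) [223.3 191.4]
st (0, -55, 180) [267.3 175.1]
st (0, 55, 180) [216.2 139.5]
st (0, -55, 0) [270.7 198.7]
st (-7.7, -6.5, 166) [242.6 165.1]
st (-7.7, -7.5, 167.5) [243.  165.2]
st (-7.7, -6.5, 158) [243.  166.5]
```

View pics/t3b.png

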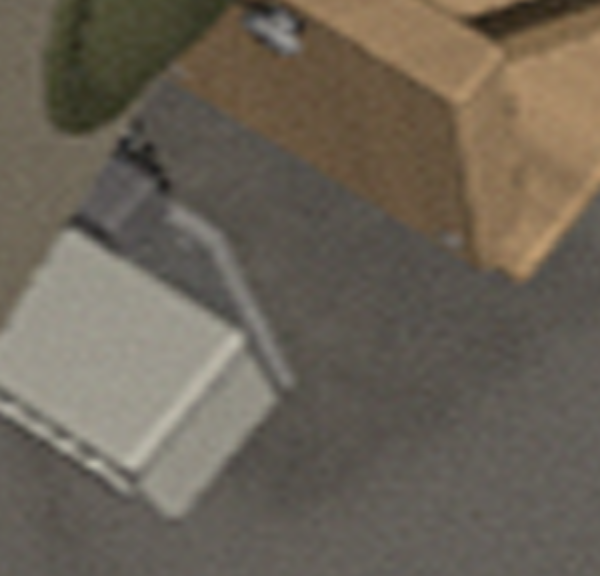

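```bash
cat >> h.py <<'E'
def T(gap,y,z): return np.r_[w(PS,(-gap-8,y,0))[:2],z-.108+.1715]   # hole at stand(-gap,y,z[m])
def loc():
    s=st(); d=s["position"][:2]-PS[:2]; c,n=np.cos(PS[2]),np.sin(PS[2]); f=s["contact_force"]
    print("   gap %.1f y %.1f z %.1f | Fx %.1f Fy %.1f Fz %.1f"%(-1e3*(c*d[0]+n*d[1])-8,1e3*(-n*d[0]+c*d[1]),1e3*(s["position"][2]-.1715+.108),c*f[0]+n*f[1],-n*f[0]+c*f[1],f[2])); return s
E
python3 - <<'E'
from h import *
env.movel(T(20,-7,.1655),velocity=.1); env.hold(.2); loc()
print(env.movel(T(-4,-7,.1655),velocity=.015,guard=5)); loc(); env.hold(.2); loc()
snap("top","pics/t4.png",(170,110,320,250),4)
E
```

```text
t7.37 [ 0.5533 -0.2482  0.2292] F [-0.2 -0.4 -4.5] M [-0.02 -0.04 -0.  ] gap 0.175
   gap 20.4 y -6.9 z 165.7 | Fx 0.1 Fy -0.4 Fz -4.5
True
t8.68 [ 0.5677 -0.2637  0.2278] F [-0.6 -0.  -3.8] M [-0.02 -0.07  0.02] gap 0.175
   gap -0.8 y -7.0 z 164.3 | Fx -0.4 Fy -0.4 Fz -3.8
t8.88 [ 0.5675 -0.2636  0.2269] F [-0.3 -0.5 -3.7] M [-0.07 -0.12  0.01] gap 0.177
   gap -0.6 y -7.2 z 163.4 | Fx 0.1 Fy -0.6 Fz -3.7
```

View pics/t4.png

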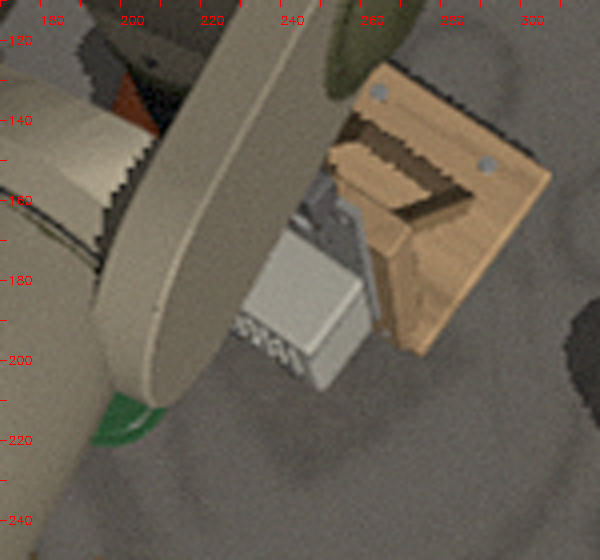

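```bash
python3 - <<'E'
from h import *
print(env.movel(T(-7,-7.1,.1638),velocity=.01,guard=5)); loc(); env.hold(.3); loc()
E
```

```text
True
t9.25 [ 0.5678 -0.264   0.226 ] F [ 1.2  0.3 -5.1] M [-0.01 -0.09  0.02] gap 0.173
   gap -1.1 y -7.2 z 162.5 | Fx 0.7 Fy 1.1 Fz -5.1
t9.55 [ 0.5676 -0.2638  0.2253] F [ 0.   0.2 -4.5] M [-0.06 -0.04  0.  ] gap 0.174
   gap -0.8 y -7.2 z 161.8 | Fx -0.2 Fy 0.2 Fz -4.5
```

```bash
python3 - <<'E'
from h import *
g=1.2; y0,z0=-7.0,.1645
env.movel(T(g,y0,z0),velocity=.02); env.hold(.2); loc()
for dy,dz in((8,0),(-8,0),(0,.008)):
    print(dy,dz,env.movel(T(g,y0+dy,z0+dz),velocity=.015,guard=4)); loc()
    env.movel(T(g,y0,z0),velocity=.03); env.hold(.2)
loc()
E
```

```text
t10.06 [ 0.5664 -0.2622  0.228 ] F [ 0.5 -0.1 -3.8] M [-0.05 -0.07  0.02] gap 0.176
   gap 1.2 y -7.0 z 164.5 | Fx 0.4 Fy 0.3 Fz -3.8
8 0 False
t10.74 [ 0.5719 -0.257   0.228 ] F [-3.5 -3.2 -4.8] M [-0.59  0.71 -0.01] gap 0.173
   gap 1.2 y 0.6 z 164.5 | Fx -0.1 Fy -4.7 Fz -4.8
-8 0 True
t11.73 [ 0.5637 -0.2643  0.227 ] F [ 2.4  1.  -3.8] M [ 0.25 -0.45 -0.03] gap 0.177
   gap 1.6 y -10.4 z 163.5 | Fx 0.9 Fy 2.4 Fz -3.8
0 0.008 True
t12.57 [ 0.5659 -0.2619  0.23  ] F [-0.1  0.  -5.2] M [-0.08 -0.03 -0.01] gap 0.177
   gap 1.7 y -7.2 z 166.5 | Fx -0.1 Fy -0.0 Fz -5.2
t13.02 [ 0.5664 -0.2622  0.2279] F [ 0.9 -0.4 -4.3] M [-0.08 -0.   -0.04] gap 0.175
   gap 1.2 y -7.0 z 164.4 | Fx 0.9 Fy 0.3 Fz -4.3
```

```bash
cat >> h.py <<'E'
def F(n=6):
    a=[]
    for _ in range(n):
        a.append(monitor.sense()); env.hold(.03)
    f=np.mean([s["contact_force"] for s in a],0); c,k=np.cos(PS[2]),np.sin(PS[2])
    return np.array([c*f[0]+k*f[1],-k*f[0]+c*f[1],f[2]])
def scan(g,pts,stop=4):
    base=None
    for y,z in pts:
        env.movel(T(g,y,z),velocity=.02); f=F()
        if base is None: base=f
        print("y %.1f z %.1f F"%(y,z*1e3),(f-base).round(1))
        if np.linalg.norm(f-base)>stop: break
E
python3 - <<'E'
from h import *
g=1.2
scan(g,[(y,.1645) for y in(-5,-3,-2,-1,0,1)])
scan(g,[(y,.1645) for y in(-5,-7,-8,-9,-10,-11)])
env.movel(T(g,-5,.1645),velocity=.02)
scan(g,[(-5,z) for z in(.1645,.1665,.1685,.1695,.1705,.1715,.1725)])
env.movel(T(g,-5,.1645),velocity=.02); loc()
E
```

```text
y -5.0 z 164.5 F [0. 0. 0.]
y -3.0 z 164.5 F [ 0.4  0.1 -0.2]
y -2.0 z 164.5 F [ 0.4  0.3 -0. ]
y -1.0 z 164.5 F [0.2 0.1 0. ]
y 0.0 z 164.5 F [ 0.4 -0.5  0.4]
y 1.0 z 164.5 F [ 0.2 -3.6  0.7]
y -5.0 z 164.5 F [0. 0. 0.]
y -7.0 z 164.5 F [-0.2 -0.1  0.2]
y -8.0 z 164.5 F [-0.2  0.  -0.2]
y -9.0 z 164.5 F [ 0.  -0.1 -0.4]
y -10.0 z 164.5 F [-0.5  1.6  0. ]
y -11.0 z 164.5 F [-0.2  5.2  0. ]
y -5.0 z 164.5 F [0. 0. 0.]
y -5.0 z 166.5 F [-0.2 -0.4 -0.2]
y -5.0 z 168.5 F [-0.7  0.2 -3.3]
y -5.0 z 169.5 F [  0.5   0.1 -12.6]
t21.27 [ 0.5682 -0.261   0.2292] F [-0.4  0.7 -4.2] M [-0.03 -0.06  0.03] gap 0.175
   gap 0.8 y -4.9 z 165.7 | Fx -0.8 Fy 0.2 Fz -4.2
```

```bash
python3 - <<'E'
from h import *
env.movel(T(1.2,-4.8,.1633),velocity=.02); env.hold(.2); loc()
print(env.movel(T(-7,-4.8,.1633),velocity=.012,guard=5)); s=loc()
env.hold(.1)
env.movel(T(-1.0,-4.8,.1633),velocity=.02); env.hold(.2); loc(); print(F())
E
```

```text
t21.72 [ 0.568  -0.2607  0.2268] F [ 0.1  0.2 -4.7] M [-0.05 -0.08  0.04] gap 0.176
   gap 1.2 y -4.8 z 163.3 | Fx -0.0 Fy 0.2 Fz -4.7
True
t22.14 [ 0.57   -0.2629  0.2257] F [ 0.2 -0.  -4.4] M [-0.04 -0.07 -0.01] gap 0.174
   gap -1.7 y -4.9 z 162.2 | Fx 0.2 Fy 0.1 Fz -4.4
t22.69 [ 0.5695 -0.2623  0.2267] F [-0.3 -0.7 -4. ] M [ 0.01 -0.1   0.03] gap 0.177
   gap -1.0 y -4.8 z 163.2 | Fx 0.3 Fy -0.7 Fz -4.0
[ 0.09794388 -0.04947709 -4.46287344]
```

```bash
python3 - <<'E'
from h import *
b=F()
for g in(-1.5,-2,-2.5,-3,-3.5,-4,-5):
    env.movel(T(g,-4.8,.1633),velocity=.02); f=F(5)-b; print(g,f.round(1),monitor.sense()["ft_torque"].round(2))
    if abs(f[0])>5: break
E
```

```text
-1.5 [0.3 0.  0.2] [-0.01 -0.05 -0.04]
-2 [-0.5  0.3  0.3] [0.12 0.07 0.08]
-2.5 [-4.1 -0.5  1.6] [0.63 0.69 0.15]
-3 [-6.5 -1.   2.9] [0.9  0.97 0.18]
```

```bash
python3 - <<'E'
from h import *
env.movel(T(-2.1,-4.8,.1633),velocity=.02); b=F(); print(b.round(1))
for d in(3,5,7,9,11,13,15,17,19):
    env.movel(T(-2.1,-4.8,.1633-d/1e3),velocity=.02); f=F(3)-b; s=monitor.sense(); print(d,f.round(1),s["ft_torque"].round(2),"t%.1f z %.1f"%(s["clock"],(163.3-1e3*(s["position"][2]-.1715+.108))))
    if np.linalg.norm(f)>18: break
snap("top","pics/t5.png",(170,110,320,250),4)
E
```

```text
[-4.  -0.  -2.7]
3 [ 0.8  1.  -2.8] [0.55 0.32 0.12] t25.6 z 3.4
5 [ 0.6  0.7 -1.6] [0.59 0.35 0.09] t26.0 z 5.2
7 [-0.3  1.  -1.2] [0.72 0.5  0.16] t26.3 z 7.0
9 [-1.1  0.5 -0.2] [0.83 0.55 0.12] t26.7 z 9.0
11 [-1.4  1.  -0.9] [0.81 0.58 0.11] t27.0 z 11.0
13 [-1.6  0.7 -0.3] [0.88 0.64 0.22] t27.4 z 12.9
15 [-2.5  0.4  1.3] [0.93 0.73 0.18] t27.7 z 14.7
17 [-3.6 -0.2  4.2] [1.03 0.88 0.25] t28.1 z 16.2
19 [-4.7 -0.9  7.6] [1.18 1.08 0.35] t28.4 z 17.5
```

View pics/t5.png

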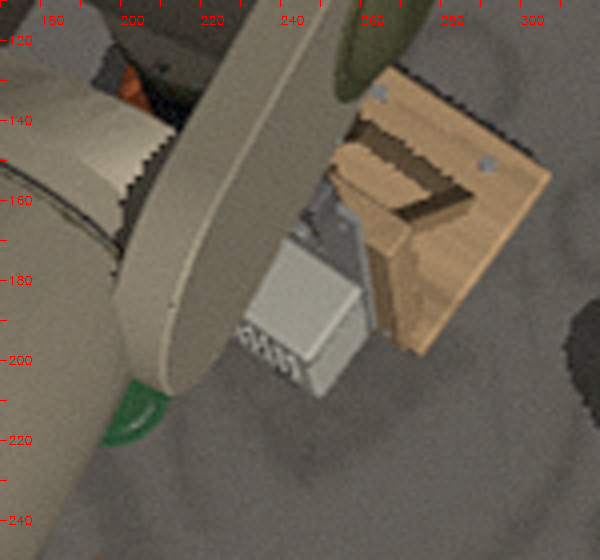

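```bash
python3 - <<'E'
from h import *
def rep(d):
    f=F(3); s=monitor.sense(); print(d,f.round(1),s["ft_torque"].round(2),"t%.1f d %.1f"%(s["clock"],(163.3-1e3*(s["position"][2]-.1715+.108)))); return f
env.movel(T(-1.2,-4.8,.1633-.019),velocity=.02); rep("ease")
for d in(20,21,22,23,24,25,26,27):
    env.movel(T(-1.4,-4.8,.1633-d/1e3),velocity=.015); f=rep(d)
    if f[2]>14: break
E
```

```text
ease [-4.3 -0.2  5.7] [0.61 0.49 0.3 ] t28.8 d 17.7
20 [-6.2 -0.7  7.6] [0.83 0.75 0.33] t29.2 d 18.5
21 [-7.3 -1.   9.6] [0.86 0.79 0.35] t29.5 d 19.2
22 [-7.5 -1.3 10.1] [0.89 0.86 0.43] t29.9 d 20.0
23 [-7.4 -0.8  9.7] [0.84 0.82 0.4 ] t30.2 d 21.2
24 [-7.7 -1.4 10.2] [0.92 0.94 0.4 ] t30.6 d 22.1
25 [-7.6 -0.7 10.8] [0.9  0.97 0.37] t30.9 d 23.0
26 [-8.5 -1.  11.3] [0.96 1.04 0.37] t31.3 d 23.8
27 [-9.2 -1.9 13. ] [1.04 1.09 0.37] t31.6 d 24.6
```

```bash
python3 - <<'E'
from h import *
def rep(d):
    f=F(3); s=monitor.sense(); print(d,f.round(1),s["ft_torque"].round(2),"t%.1f d %.1f"%(s["clock"],(163.3-1e3*(s["position"][2]-.1715+.108)))); return f
for d in(27.5,28,28.5,29,29.5,30,30.5,31):
    env.movel(T(-1.2,-4.8,.1633-d/1e3),velocity=.015); f=rep(d)
    if f[2]>18.5: break
E
```

```text
27.5 [-8.9 -1.1 14.5] [0.98 1.05 0.32] t32.0 d 24.8
28 [-9.7 -1.  16.5] [1.01 1.23 0.42] t32.3 d 24.9
28.5 [-6.9  0.4  9. ] [0.86 0.58 0.45] t32.7 d 26.8
29 [-7.7 -0.  10.5] [0.96 0.67 0.41] t33.0 d 26.9
29.5 [-8.3  0.1 13. ] [1.07 0.86 0.36] t33.4 d 27.0
30 [-9.8 -0.6 15. ] [1.18 1.   0.41] t33.7 d 27.2
30.5 [-10.6  -0.7  17. ] [1.3  1.15 0.37] t34.1 d 27.2
31 [-11.1  -0.3  19.7] [1.35 1.3  0.39] t34.4 d 27.4
```

```bash
python3 - <<'E'
from h import *
def rep(d):
    f=F(3); s=monitor.sense(); print(d,f.round(1),s["ft_torque"].round(2),"t%.1f d %.1f"%(s["clock"],(163.3-1e3*(s["position"][2]-.1715+.108)))); return f
env.movel(T(0.3,-4.8,.1633-.031),velocity=.02); rep("ease")
env.movel(T(0.3,-4.8,.1633-.0316),velocity=.02); f=rep(31.6)
if f[2]<20: env.movel(T(0.3,-4.8,.1633-.0321),velocity=.02); f=rep(32.1)
# unload
env.movel(T(-1,-4.8,.1633-.028),velocity=.03); rep("unload")
env.movel(T(-1.2,-4.8,.1633-.0268),velocity=.03); rep("unload2")
E
```

```text
ease [-4.2  0.7 16.4] [0.45 0.23 0.41] t34.8 d 27.4
31.6 [-5.6  0.3 18.7] [0.56 0.35 0.39] t35.1 d 27.5
32.1 [-6.5 -0.4 20.9] [0.66 0.57 0.46] t35.5 d 27.6
unload [-2.7  1.5  5.8] [ 0.49 -0.14  0.37] t35.9 d 27.3
unload2 [ 1.6  4.8 -3. ] [ 0.07 -1.12  0.3 ] t36.2 d 27.2
```

```bash
python3 - <<'E'
from h import *
env.movel(T(-1.3,-5.1,.1633-.027),velocity=.03); print(F().round(1))
env.release(); env.hold(.1); s=st()
p=s["position"]; env.movel(p+[0,0,.12],velocity=.2); 
j=monitor.sense()["joints"].copy(); j[0]+=.9; env.set_joints(j); st()
f=None
snap("scene","pics/s6.png",(180,140,320,260),5); snap("top","pics/t6.png",(200,110,320,220),5); snap("scene","pics/s6f.png")
E
```

```text
[ 2.1  5.6 -3.7]
t37.43 [ 0.5695 -0.2627  0.1998] F [0.3 0.4 0.7] M [-0.04  0.03  0.06] gap 0.999
t40.15 [0.56   0.2818 0.3183] F [-0.5  0.1 -0.1] M [-0.06 -0.04  0.02] gap 0.997
```

View pics/s6.png

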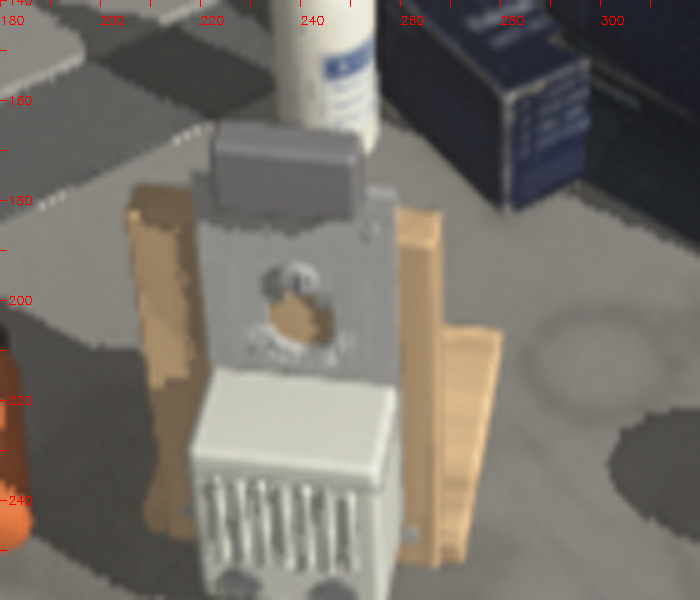

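View pics/t6.png

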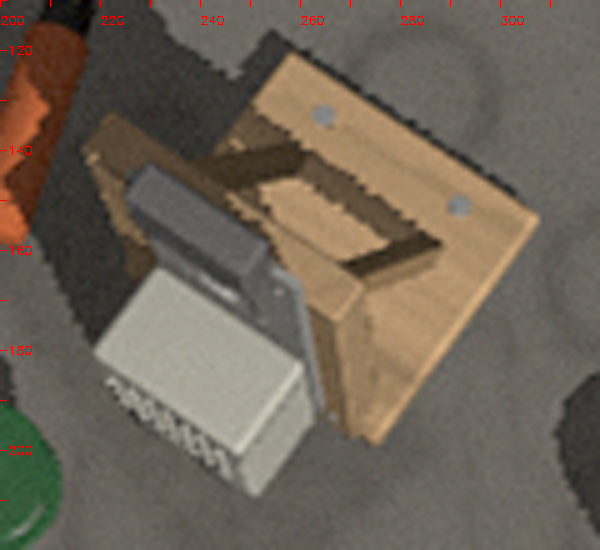

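```bash
python3 - <<'E'
from h import *
snap("scene","pics/s7.png",(205,155,275,225),8); snap("scene","pics/s8.png",(200,205,280,275),8)
E
```

```text
(no output)
```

View pics/s7.png

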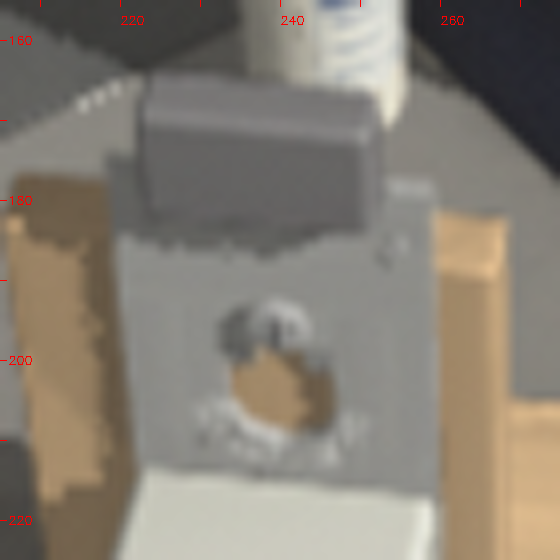

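View pics/s8.png

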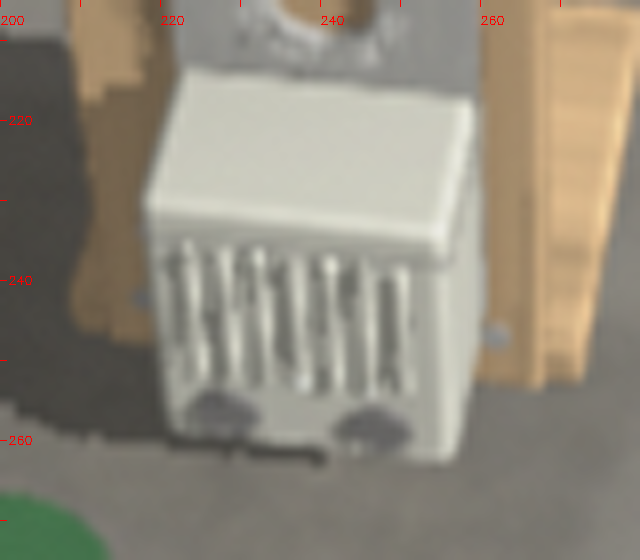

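```bash
python3 - <<'E'
from h import *
from scipy.optimize import least_squares
obs=[((20,35,85),(222.3,213.8)),((20,-35,85),(257.3,217)),((-21,35,85),(218.3,230.5)),((-21,-35,85),(255,235.5)),((-21,35,0),(221.5,259.5)),((-21,-35,0),(255.5,262.5)),
((24,35,176),(217,175)),((22,-35,176),(257.8,177.8)),((24,-25,202),(249.8,166.5)),((24,25,202),(221.5,164.5)),((8,25,172),(222.5,183.5)),((8,-25,172),(248.5,184))]
def W(p,q):
    r=R.from_euler("ZX",[p[3],p[4]]); return r.apply(np.array(q)/1e3)+p[:3]
f=lambda p:np.concatenate([proj("s",W(p,q))-u for q,u in obs])
r=least_squares(f,[.55,-.25,.03,-.81,0],loss="soft_l1",f_scale=.7); p=r.x
print(p.round(4),"roll deg",np.degrees(p[4]).round(2)); print(f(p).reshape(-1,2).round(1).tolist())
print("hole bottom pred",proj("s",W(p,(20,0,95.5))).round(1))
for s in(126,130,132,134,136): print(s,proj("s",W(p,(16.3,0,s))).round(1))
E
```

```text
[ 0.561  -0.2538  0.0222 -0.8013 -0.0216] roll deg -1.24
[[-0.7, -0.5], [1.7, -0.4], [-1.6, -0.6], [0.4, -2.0], [-0.2, -0.3], [1.9, 0.3], [-0.0, 0.3], [-0.7, 1.6], [0.9, 0.1], [-0.3, -0.2], [-1.6, 0.3], [1.5, 2.2]]
hole bottom pred [239.8 211. ]
126 [238.3 200.7]
130 [238.1 199.1]
132 [238.  198.3]
134 [237.9 197.5]
136 [237.9 196.7]
```

```bash
python3 - <<'E'
from h import *
snap("top","pics/t9.png")
a=cv2.imread("pics/top0.png").astype(int);b=cv2.imread("pics/t9.png").astype(int)
for n,(x0,y0,x1,y1) in {"reel":(176,185,212,225),"tube":(330,208,378,258)}.items():
    print(n,abs(a-b)[y0:y1,x0:x1].mean().round(1))
st()
E
```

```text
reel 12.3
tube 3.4
t40.45 [0.5597 0.2824 0.3184] F [ 0.2 -0.9  0.8] M [ 0.03 -0.05  0.03] gap 1.003
```

View pics/t9.png

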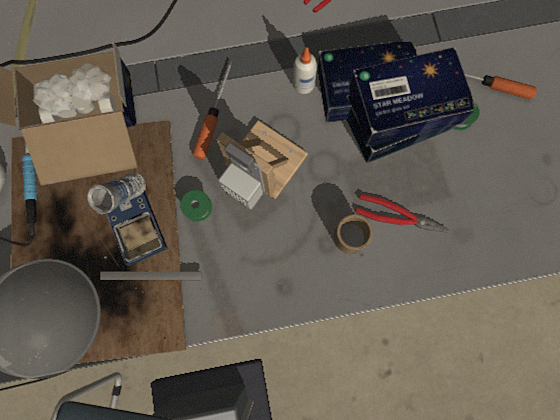

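The driver hangs flat on the board. The reel, centred at (196,206), and the tube, at (353,233), are where they were, and the reel's image changed only because the shadow moved. I'm handing in.

```bash
python3 - <<'E'
from bench import job
job.hand_in()
E
```

```text
the job is handed in; nothing more can be done
```

The driver is hanging on the stud by itself, and I handed the job in at about 40 s on the robot's clock.

**What I did:**
- I gripped the lip at 70 N and brought the plate up to the board, then felt for the stud from both sides and from below. It lay about 5 mm right of the mark and 5 mm above it.
- I pressed the plate flat, at about 6 N, and pulled down in small steps. It slid at about 10 N, with one small jerk near the end.
- At 27 to 27.5 mm of travel it stopped hard. I held the pull there at up to 21 N, so the stand felt at most about 26 N, then eased off, let go and moved the arm away.

**Last checks:**
- **Seating:** in the scene camera the stud's head sits about 14.5 pixels above the bottom of the hole. Fully home should give about 13.5, and 4 mm short should give about 12, so it looks home. The picture is only good to about 2 mm.
- **Upright:** the fitted tilt is about 1.2°, which is about the measuring error.
- **Other things on the desk:** the reel and tube are where they were, and the robot touches nothing.

**What disagreed:**
- The camera first put the stud about 4 mm higher than the feel from below did.
- The board's face was about 2 mm farther back than I had fitted, and two early light "contacts" with it were false. I found the real contact by stepping in with force readings.
- The downward travel was 1 to 1.5 mm more than the nominal 26 mm. That probably comes from the error in the felt stud height, but I can't rule out a small slip in the grip.
- Just before I let go there was an unexplained sideways force of about 5 N.

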